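# Lock a new filter cartridge into the suction unit

### The arm

A 6-joint arm with a two-finger parallel gripper is mounted at the origin on the work surface. World frame = base frame: x ahead of the robot, y to its left, z up, the work surface at z = 0. Lengths are in m, angles in rad, forces in N, time in s.
With the tool pointing down it reaches from about 0.225 to 0.875 m from the base axis. Payload 3.4 kg.
Tool frame: the origin (TCP) lies between the finger pads; the fingertips stand 17 mm ahead of it and the grasp point (between the pads) lies 2 mm behind it; y points along the fingers, z is the direction in which the jaws open and shut, and the axes are right-handed (so a half turn about y gives the same grasp; the last joint's range is limited). The gripper opens to 85 mm and grips with 20 to 120 N. Pads are 22 mm wide; open, the fingers measure 114 mm over their backs; the gripper's body (76 mm by 85 mm) begins 54 mm behind the grasp point. The pads swing forward as they close: fully open they stand 13 mm farther back than shut.
Start: joints at [1.211, 0.276, 1.505, -0, 1.361, -0.121], TCP at [0.136, 0.559, 0.248] pointing down, gripper open.
Joint ranges: [-2.89, 2.89], [-0.75, 2.08], [0.22, 2.7], [-1.18, 4.32], [0.11, 2.71], [-2.7, 2.7]. Speed limits (rad/s): [2.57, 2.57, 3.14, 3.14, 3.14, 3.14].

### API

Orientations are given as a unit quaternion [w, x, y, z].
In Python, from rig import manip, get_image, camera_model, sign_off, spot_in, silhouettes, spot_point gives the robot as it stands.
- The arm moves only by the tool jog_arm, never from a script. Its argument "targets" is a list of rows, each a list of 3 entries, a list of its own where there are three numbers: the finger opening in m, from 0 to 0.0854, then the shift along the world's x, y, z in m, then the turn about the world's z in rad. In form: [[claw, [x, y, z], spin], ...]. A call has 1 to 10 rows; each row shifts and turns the commanded pose from where the row before left it; what a row does not reach is not made up. A row lasts 1/8 s, in which the tool goes at most 62.5 mm and 10.7 degrees, less where a joint would pass 70% of its speed; a pose out of reach is approached as far as the arm can. A call with a gripper value outside its range is refused whole. The fingers move at their own pace and stop on an object; "force" is the grip in N (left out, the last holds). Time passes only in rows, so rows that do not move let the fingers close. It gives the time, the measured TCP pose, the force and the opening at its end, in the units of the state.
- manip.get_state(): the state, without advancing time (a new reading comes with each control period).
- get_image(name): name is "scene" or "top" or "wrist"; returns (picture, depth): 480x640x3 uint8, red, green, blue; 480x640 float32, m along the optical axis (not along the pixel's ray), 0 where there is no reading.
- camera_model(name): a dict with "mtx" (3x3 intrinsics, pixels), "world_from_camera" (4x4, takes a point from camera to world coordinates). Camera axes: x right, y up, looking along -z (the intrinsics and any distortion apply to the point x, -y, -z); pixel columns grow to the right and rows downward; lengths in m; the calibration is good to about 2 mm. The wrist camera is an equidistant fisheye: a pixel r from the principal point sees the ray r / f radians off the axis. A picture is of the moment at which its call begins: read the wrist's pose just before it. camera_model takes no time and is no camera call; for the wrist camera it gives the pose at the moment of the call.
- sign_off(): hands the job in, once; it reports no verdict.
Trained networks look in the newest picture that a camera, given by its name, has taken for a name from the list of things; names that differ only in an ending like _2 or _b are one class to them, and where a whole thing is asked for, a point or a joint stands for the part that bears it (a point fixed in the world has none). Each returns a list of dicts, best first, with "score" (0 to 1); they miss things now and then, are a little off and sometimes report something else, mostly with a low value. They report only what shows in the picture. A call takes as long as a camera call. They do not tell look-alikes from the thing itself.
- spot_in(name, camera): "position" ([column, row] in pixels, amid what is visible of it).
- silhouettes(name, camera): "mask" (480x640 bool, what is visible of it) and "position" ([column, row] in pixels, amid what is visible of it).
- spot_point(name, camera): "position" ([column, row] in pixels: a listed point, or the origin of a listed thing).
The state is a dict: "clock": time; "qpos": joint angles; "qd": joint speeds; "effort": joint torques, N m; "position": TCP position; "ee_rot": TCP orientation; "contact_force": force on the tool from outside, world axes, zero at the start; "moment": the same for the moment, N m; "width": finger opening in m.
Only numpy, scipy, OpenCV 4.12 (cv2) and the standard library are available. Lean on these libraries where they do the work, as an engineer would, in place of code of your own. Each camera call takes 0.05 s, during which the arm holds its last target.

### The job

Fit the large filter cartridge into the round bayonet socket on top of the suction unit: set its lugs into the two slots, press it in against the spring, turn it clockwise (seen from above) about a quarter turn to its stop, then let the spring lift it into its locked position and let go. Press firmly but gently: do not ram it or force it against the socket. Leave the small cartridge, the bottle, the jar and the beaker where they stand.

Things in the scene. Friction and masses are not known exactly. Their poses are not given: they have to be found in the camera images.
- cartridge: The large white filter cartridge (loose, 0.08 to 0.17 kg) standing upright on its foot. Origin: centre of its underside, z up. Foot: cylinder 40 mm across, 0 to 29 mm high, bottom edge chamfered 3 mm. Above it a drum with grey rings, 62 mm across, 29 to 49 mm high, and on top the grip wing. A half turn about z makes no difference.
- wing (a point): Centre of the cartridge's grip wing, 67 mm above its underside: an upright slab 14 mm thick along x and 50 mm long along y (in line with the lugs), 49 to 85 mm above the underside.
- lugs (a point): Centre between the cartridge's two lugs, on its axis, 9.5 mm above the underside. They stick out of the foot at +y and -y, 58 mm over both tips, each 8 mm wide along x and 7 mm high (6 to 13 mm above the underside).
- unit: The white suction unit, fixed. Origin on the bench below the socket axis, z up. Top 60 mm above the bench; reaches 55 mm to -x, 165 mm to +x and 85 mm to either side of the axis; gauge and keys at +x, lower than the collar. Collar: grey ring, 74 mm outside, 27 mm from floor to rim, its height set differently each time: rim 87 to 113 mm above the bench; feel for it.
- socket (a point): On the unit's top, on the socket axis, axes as the unit's. Bore 43 mm; inside, a spring plunger (26 mm disc), 6 mm below the rim when free, 0.6 N per mm pressed. Press the foot down near the rigid floor, 27 mm below the rim (12.6 N spring force there). Only within 2.2 mm of the floor can the lugs turn under the lip. 13 to 16 N of press keeps the foot on the floor; beyond 40 N is ramming.
- slot_mark (a point): Black dot on the unit's top, 48 mm to +y of the socket axis. The two entry slots lie at +y (towards the dot) and -y: cut down through the lip from the rim, 11 mm wide at the bore, reaching out to 62 mm across. Lugs that miss them stand on the rim, the foot then 6 mm below it and stopped hard. From the slots the lugs turn clockwise seen from above; anticlockwise is blocked.
- lock_mark (a point): Black dash on the unit's top, 48 mm from the socket axis, 82 degrees clockwise of the dot: where the wing points when locked. A rigid stop ends the turn at 80 to 88 degrees. From about 70 degrees on the lip is recessed: let up there, and the spring lifts the cartridge 6.5 mm off the floor until its lugs press up under the lip with about 8 N, unable to turn back.
- small_cartridge: A smaller cartridge of another type (loose, not for this unit), without lugs: drum 45 mm across, 75 mm high, thinner and shorter wing. Origin: centre of its underside. Leave it.
- bottle: White capped bottle, 52 mm across, 95 mm high (loose). Origin: centre of its underside. Leave it.
- amber_jar: Amber glass jar, 60 mm across, 80 mm high (loose). Origin: centre of its underside. Leave it.
- beaker: Glass beaker, 70 mm across, 85 mm high (loose). Origin: centre of its underside. Leave it.
Mind the look-alikes: they are no part of the job. Leave any purple look-alike of the cartridge alone.

How it is judged:
On the way:
1. the cartridge stands in the socket in line with the slots and is pressed in with more than 7 N (horizontal distance between cartridge and unit below 0.004 m and z of cartridge in the frame of unit between 0.055 and 0.105 m and angle between the y axis of cartridge and the y axis of unit, either way round below 0.35 rad and contact force between cartridge and unit above 7 N).
At the end, for the whole second after the job is handed in: The cartridge is locked and released: within 4 mm of the socket axis, foot 4 to 35 mm above the unit's top, upright within 0.12 rad, turned over 1.15 rad from the slots, clamped between spring and lip (their contact forces on it together over 12 N), at rest (horizontal distance between cartridge and unit below 0.004 m and z of cartridge in the frame of unit between 0.064 and 0.095 m and angle between the y axis of cartridge and the y axis of unit, either way round above 1.15 rad and contact force between cartridge and unit above 12 N and angle between cartridge's own z axis and vertical below 0.12 rad and linear speed of cartridge below 0.02 m/s and angular speed of cartridge below 0.2 rad/s); the robot touches nothing.
It fails at once if the cartridge is pressed or forced against the unit with more than 40 N (contact force between cartridge and unit above 40 N).
It fails at once if the gripper or arm pushes on the unit itself with more than 40 N (contact force between the arm and unit above 40 N).
It fails at once if the small cartridge, bottle, jar or beaker is moved more than 30 mm (distance of any of small_cartridge, bottle, amber_jar, beaker from where it was at the start of the episode above 0.03 m).
It also fails if it takes over 72 s, if anything falls off the work surface, if the arm or the gripper's body presses on something with over 40 N, if the wrist force passes 120 N, or if a joint passes its speed limit or range.

## Working session

There is one attempt and no reset: what is moved stays moved. The work goes in short steps, Python scripts to look and compute and a tool call to move; the robot and the scene stay as the last step left them, time stands still between calls to the robot, and variables do not carry over. Pictures are saved under pics/ and viewed, and the job is handed in when it is done.

Besides the shell and the picture viewer there is one more tool, called after ">>>" in YAML: its name, and indented under it one key for each argument. jog_arm: Moves the arm, as the interface text tells. Its arguments: {"type":"object","properties":{"targets":{"type":"array","items":{"type":"array"}},"force":{"type":"number"}},"required":["targets"]}

```bash
ls; mkdir -p pics; cat > h.py <<'E'
import numpy as np, cv2, json
from rig import manip,get_image,camera_model,sign_off,spot_in,silhouettes,spot_point
def save(n,p): cv2.imwrite('pics/'+n,p[:,:,::-1])
def px2w(cam,M,u,v,d):
    K=M["mtx"];T=np.array(M["world_from_camera"])
    x=(u-K[0][2])/K[0][0]*d;y=(v-K[1][2])/K[1][1]*d
    return (T@np.array([x,-y,-d,1]))[:3]
def ray_z(M,u,v,z):
    K=M["mtx"];T=np.array(M["world_from_camera"])
    r=T[:3,:3]@np.array([(u-K[0][2])/K[0][0],-(v-K[1][2])/K[1][1],-1]);o=T[:3,3]
    return o+r*(z-o[2])/r[2]
E
python3 - <<'E'
from h import *
for c in ["top","scene"]:
    p,d=get_image(c);save(c+'0.png',p);np.save(c+'0.npy',d)
    M=camera_model(c);print(c,{k:np.round(v,3).tolist() if not isinstance(v,str) else v for k,v in M.items()})
    for n in ["cartridge","wing","lugs","socket","slot_mark","lock_mark","unit"]:
        for r in spot_point(n,c)[:3]:
            u,v=r["position"];dd=d[int(v),int(u)]
            print(c,n,round(r["score"],2),np.round([u,v],1),dd,np.round(px2w(c,M,u,v,dd),3))
print(manip.get_state())
E
```

```text
pics
top {'mtx': [[585.567, 0.0, 322.271], [0.0, 585.567, 247.939], [0.0, 0.0, 1.0]], 'world_from_camera': [[0.029, 0.996, -0.078, 0.36], [-1.0, 0.03, 0.002, 0.033], [0.005, 0.078, 0.997, 1.639], [0.0, 0.0, 0.0, 1.0]]}
top cartridge 0.9 [228.8 189.2] 1.6082267 [0.639 0.29  0.047]
top cartridge 0.87 [216.4 226.8] 1.574995 [0.531 0.315 0.072]
top cartridge 0.69 [151.2 245.4] 1.5914263 [0.478 0.494 0.05 ]
top wing 0.89 [215.6 225.4] 1.5658336 [0.534 0.316 0.081]
top wing 0.67 [223.2 183.3] 1.564725 [0.647 0.299 0.091]
top wing 0.65 [146.  249.1] 1.5552784 [0.465 0.497 0.086]
top lugs 0.93 [228.1 189.3] 1.6082267 [0.639 0.292 0.047]
top lugs 0.73 [154.3 248.9] 1.5954524 [0.469 0.486 0.046]
top lugs 0.57 [217.9 228.8] 1.6032264 [0.529 0.316 0.043]
top socket 0.63 [481.5 291.8] 1.5588474 [ 0.378 -0.398  0.077]
top slot_mark 0.74 [361.5 222.1] 1.5880064 [ 0.557 -0.075  0.061]
top lock_mark 0.64 [376.5 201.6] 1.5894717 [ 0.614 -0.114  0.064]
top lock_mark 0.63 [280.7 259.2] 1.5911263 [0.451 0.141 0.049]
top unit 0.8 [378.9 226. ] 1.5446005 [ 0.543 -0.118  0.104]
scene {'mtx': [[432.988, 0.0,
[... 1054 characters left out ...]
964 [ 0.614 -0.139  0.059]
{'clock': 0.8, 'qpos': array([ 1.21100077e+00,  2.75872755e-01,  1.50483416e+00, -1.23935125e-05,
        1.36067075e+00, -1.21022832e-01]), 'qd': array([-1.57463977e-03,  2.65672130e-04,  8.28583366e-05, -8.41546366e-04,
        4.79744911e-04, -1.86003136e-03]), 'effort': array([ 6.47016350e-04, -4.16606176e+01, -2.46087813e+01, -3.67256062e-04,
        2.09919717e-04, -8.72256805e-06]), 'position': array([0.13604043, 0.55874739, 0.24836986]), 'ee_rot': array([ 0.70214644, -0.70200083,  0.08419534, -0.08423986]), 'contact_force': array([ 0.43134661, -0.28796232,  0.85769341]), 'moment': array([ 0.00451274, -0.03327067,  0.00431922]), 'width': 0.08566135708717852}
```

View pics/top0.png

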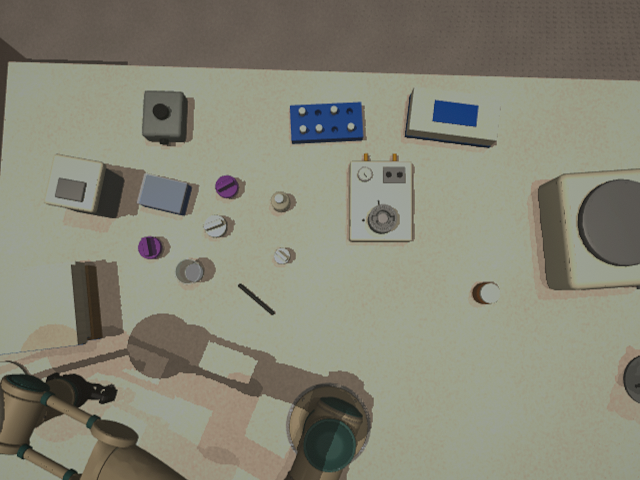

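View pics/scene0.png

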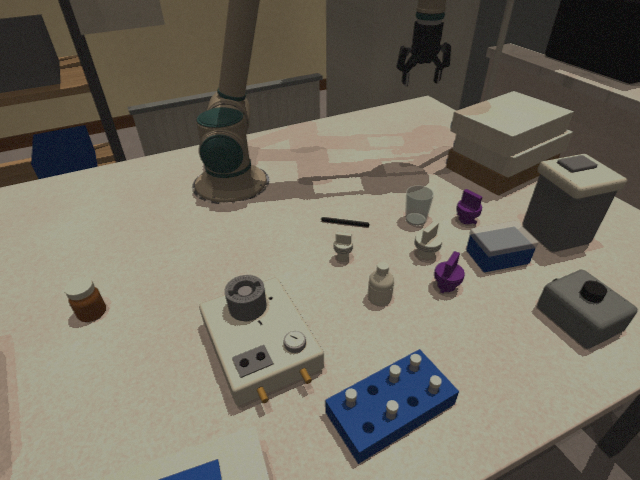

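```bash
python3 - <<'E'
from h import *
p=cv2.imread('pics/top0.png')
a=cv2.resize(p[196:256,186:246],None,fx=7,fy=7,interpolation=cv2.INTER_CUBIC);b=cv2.resize(p[190:250,345:420],None,fx=5,fy=7,interpolation=cv2.INTER_CUBIC)
cv2.imwrite('pics/crop0.png',np.hstack([a,b]))
M=camera_model("top");d=np.load('top0.npy')
def pts(u0,u1,v0,v1):
    v,u=np.mgrid[v0:v1,u0:u1];v=v.ravel();u=u.ravel()
    return np.array([px2w("top",M,a,b,d[b,a]) for a,b in zip(u,v)])
P=pts(200,232,210,243)
w=P[P[:,2]>0.07];print("wing",len(w),w.mean(0),w[:,2].max())
C=np.cov(w[:,:2].T);e,V=np.linalg.eigh(C);print(e,V[:,1],np.degrees(np.arctan2(V[1,1],V[0,1])))
r=cv2.minAreaRect((w[:,:2]*1000).astype(np.float32));print(r)
dr=P[(P[:,2]>0.03)];print("drum",cv2.minEnclosingCircle((dr[:,:2]*1000).astype(np.float32)))
Q=pts(345,420,185,250)
c=Q[(Q[:,2]>0.08)];print("collar",len(c),cv2.minEnclosingCircle((c[:,:2]*1000).astype(np.float32)),np.percentile(c[:,2],[50,80,90,95]))
c=Q[(Q[:,2]>0.05)];print("unit",cv2.minAreaRect((c[:,:2]*1000).astype(np.float32)),np.median(c[:,2]))
for n,u,v in [("dot",361.5,222.1),("lock",376.5,201.6)]: print(n,ray_z(M,u,v,.06))
M=camera_model("scene")
for n,u,v in [("dot",271.4,298.6),("lock",259.7,322)]: print(n,ray_z(M,u,v,.06))
E
```

```text
wing 120 [0.5319784  0.31338517 0.13601331] 1.6385203376156527
[0.00014776 0.00386487] [0.50075114 0.8655913 ] 59.95029230710345
((464.05523681640625, 182.21397399902344), (361.93280029296875, 45.26556396484375), 62.238487243652344)
drum ((460.1794738769531, 189.91114807128906), 186.6270294189453)
collar 655 ((477.8379821777344, -57.97431945800781), 148.84796142578125) [0.10859456 0.1128591  0.1149542  0.1170963 ]
unit ((506.53790283203125, -106.17961120605469), (198.59661865234375, 351.8881530761719), 76.04444122314453) 0.06172712787762147
dot [ 0.5572498  -0.07535859  0.06      ]
lock [ 0.61462681 -0.11482844  0.06      ]
dot [ 0.56332047 -0.07665521  0.06      ]
lock [ 0.61006256 -0.11795402  0.06      ]
```

View pics/crop0.png

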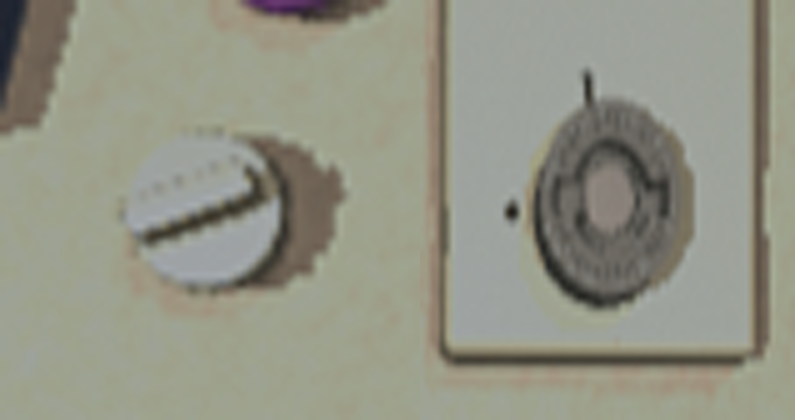

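```bash
python3 - <<'E'
from h import *
from scipy.spatial.transform import Rotation as R
M=camera_model("top");d=np.load('top0.npy')
def pts(u0,u1,v0,v1):
    v,u=np.mgrid[v0:v1,u0:u1];v=v.ravel();u=u.ravel()
    return np.array([px2w("top",M,a,b,d[b,a]) for a,b in zip(u,v) if d[b,a]>0.1])
P=pts(200,232,210,243)
w=P[(P[:,2]>0.07)];print("wing",len(w),w.mean(0),w[:,2].max())
r=cv2.minAreaRect((w[:,:2]*1000).astype(np.float32));print(r)
C=np.cov(w[:,:2].T);e,V=np.linalg.eigh(C);print(np.degrees(np.arctan2(V[1,1],V[0,1])))
Q=pts(345,420,185,250)
c=Q[(Q[:,2]>0.1)&(np.hypot(Q[:,0]-.562,Q[:,1]+.124)<.06)];print("collar",len(c),cv2.minEnclosingCircle((c[:,:2]*1000).astype(np.float32)),np.percentile(c[:,2],[50,80,90,95]))
c=Q[(Q[:,2]>0.05)];print("unit",cv2.minAreaRect((c[:,:2]*1000).astype(np.float32)),np.median(c[:,2]))
s=manip.get_state();q=s["ee_rot"];print(R.from_quat([q[1],q[2],q[3],q[0]]).as_matrix())
W=camera_model("wrist");print(W,s["position"])
E
```

```text
wing 116 [0.53791783 0.32306673 0.08420272] 0.09597570453344018
((538.300048828125, 324.0740661621094), (15.437200546264648, 50.72213363647461), 22.14512062072754)
112.23489539895724
collar 474 ((565.5745239257812, -127.4324722290039), 37.8166618347168) [0.11041905 0.11336675 0.11513958 0.1166268 ]
unit ((586.0873413085938, -126.9205551147461), (152.15684509277344, 167.37657165527344), 1.4578993320465088) 0.061712874985912824
[[ 9.71629579e-01  8.70399496e-05  2.36507828e-01]
 [-2.36507841e-01  1.96958636e-04  9.71629560e-01]
 [ 3.79883286e-05 -9.99999977e-01  2.11956468e-04]]
{'mtx': array([[371.64829954,   0.        , 322.67236346],
       [  0.        , 371.64829954, 246.75597624],
       [  0.        ,   0.        ,   1.        ]]), 'world_from_camera': array([[ 2.36678986e-01, -9.36041667e-01, -2.60401719e-01,
         6.92002249e-02],
       [ 9.71587699e-01,  2.27845407e-01,  6.40610067e-02,
         5.73345996e-01],
       [-6.32435743e-04, -2.68165001e-01,  9.63372790e-01,
         3.74643386e-01],
       [ 0.00000000e+00,  0.00000000e+00,  0.00000000e+00,
         1.00000000e+00]])} [0.13604043 0.55874739 0.24836986]
```

>>> jog_arm:
  targets:
    - [0.0854, [0.04, -0.0235, 0], -0.0944]
    - [0.0854, [0.04, -0.0235, 0], -0.0944]
    - [0.0854, [0.04, -0.0235, 0], -0.0944]
    - [0.0854, [0.04, -0.0235, 0], -0.0944]
    - [0.0854, [0.04, -0.0235, 0], -0.0944]
    - [0.0854, [0.04, -0.0235, 0], -0.0944]
    - [0.0854, [0.04, -0.0235, 0], -0.0944]
    - [0.0854, [0.04, -0.0235, 0], -0.0944]
    - [0.0854, [0.04, -0.0235, 0], -0.0944]
    - [0.0854, [0.042, -0.0235, 0], -0.0944]

```text
clock: 2.05
position: [0.5392, 0.3229, 0.2485]
ee_rot: [0.587, -0.586, 0.395, -0.395]
contact_force: [-0.1, 0.2, 0.5]
width: 0.0855
```

>>> jog_arm:
  targets:
    - [0.0854, [0, 0, 0], 0]
    - [0.0854, [0, 0, 0], 0]

```text
clock: 2.3
position: [0.5376, 0.3237, 0.248]
ee_rot: [-0.587, 0.587, -0.395, 0.394]
contact_force: [-0.1, -0.2, -2.0]
width: 0.0851
```

```bash
cat >> h.py <<'E'
def fray_z(M,u,v,z):
    K=M["mtx"];T=np.array(M["world_from_camera"])
    a=np.array([(u-K[0][2])/K[0][0],(v-K[1][2])/K[1][1]]);t=np.hypot(*a);a=a/max(t,1e-9)*np.sin(t)
    r=T[:3,:3]@np.array([a[0],-a[1],-np.cos(t)]);o=T[:3,3]
    return o+r*(z-o[2])/r[2]
def fpts(M,d,us,vs):
    K=M["mtx"];T=np.array(M["world_from_camera"])
    u,v=np.meshgrid(us,vs);u=u.ravel();v=v.ravel();D=d[v,u];k=D>0.02;u,v,D=u[k],v[k],D[k]
    x=(u-K[0][2])/K[0][0];y=(v-K[1][2])/K[1][1];t=np.hypot(x,y)+1e-9
    f=np.tan(t)/t*D;P=np.c_[x*f,-y*f,-D]
    return P@T[:3,:3].T+T[:3,3],u,v
E
python3 - <<'E'
from h import *
M=camera_model("wrist");p,d=get_image("wrist");save("w1.png",p);np.save("w1.npy",d)
for n in ["wing","cartridge","lugs"]:
    for r in spot_point(n,"wrist")[:3]:print(n,r["score"],r["position"],fray_z(M,*r["position"],dict(wing=.067,cartridge=0,lugs=.0095)[n]))
P,u,v=fpts(M,d,range(640),range(480))
k=(np.hypot(P[:,0]-.538,P[:,1]-.324)<.04)
w=P[k&(P[:,2]>.078)&(P[:,2]<.1)];print(len(w),w.mean(0),cv2.minAreaRect((w[:,:2]*1000).astype(np.float32)))
w=P[k&(P[:,2]>.04)&(P[:,2]<.055)];print(len(w),cv2.minEnclosingCircle((w[:,:2]*1000).astype(np.float32)))
s=manip.get_state();print(s["clock"],s["position"],s["contact_force"])
E
```

```text
wing 0.98 [323.2, 222.0] [0.53534063 0.32601106 0.067     ]
wing 0.8 [328.8, 7.9] [0.47022601 0.49766656 0.067     ]
wing 0.74 [321.8, 367.3] [0.58878359 0.19172449 0.067     ]
cartridge 0.81 [333.1, 27.8] [0.47378235 0.50289333 0.        ]
cartridge 0.79 [408.3, 270.7] [0.64632752 0.29867555 0.        ]
cartridge 0.76 [321.7, 213.2] [0.53570491 0.32107201 0.        ]
lugs 0.87 [410.8, 276.2] [0.64823477 0.29631103 0.0095    ]
1075 [0.53518637 0.32541357 0.0854587 ] ((535.4398193359375, 324.3188781738281), (13.650813102722168, 49.975833892822266), 22.496166229248047)
2675 ((535.6194458007812, 324.1888122558594), 31.765398025512695)
2.5 [0.53696295 0.3244643  0.2485745 ] [ 0.56654039 -0.13056179  0.03618451]
```

View pics/w1.png

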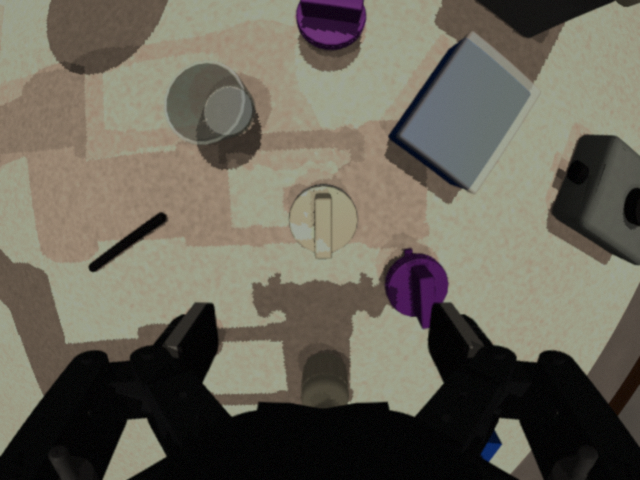

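>>> jog_arm:
  targets:
    - [0.0854, [-0.002, 0, -0.05], 0]
    - [0.0854, [0, 0, -0.05], 0]
    - [0.0854, [0, 0, -0.04], 0]
    - [0.0854, [0, 0, -0.025], 0]
    - [0.0854, [0, 0, -0.013], 0]
    - [0.0854, [0, 0, 0], 0]
  force: 60

```text
clock: 3.25
position: [0.5354, 0.324, 0.07]
ee_rot: [-0.587, 0.587, -0.394, 0.394]
contact_force: [-0.2, 0.3, 0.9]
width: 0.0857
```

>>> jog_arm:
  targets:
    - [0.008, [0, 0, 0], 0]
    - [0.008, [0, 0, 0], 0]
    - [0.008, [0, 0, 0], 0]
    - [0.008, [0, 0, 0], 0]
    - [0.008, [0, 0, 0], 0]
    - [0.008, [0, 0, 0], 0]
  force: 60

```text
clock: 4.0
position: [0.5363, 0.3238, 0.0707]
ee_rot: [0.587, -0.587, 0.394, -0.394]
contact_force: [-1.3, -0.3, 4.1]
width: 0.0131
```

>>> jog_arm:
  targets:
    - [0.008, [0, 0, 0.02], 0]
    - [0.008, [0, 0, 0.05], 0]
    - [0.008, [0, 0, 0.06], 0]
    - [0.008, [0, 0, 0.05], 0]
    - [0.008, [0, 0, 0.02], 0]
    - [0.008, [0, 0, 0], 0]
    - [0.008, [0, 0, 0], 0]

```text
clock: 4.88
position: [0.5352, 0.3233, 0.2685]
ee_rot: [-0.586, 0.588, -0.395, 0.394]
contact_force: [-0.1, 1.3, -0.9]
width: 0.013
```

```bash
python3 - <<'E'
from h import *
p,d=get_image("top");save("top2.png",p);np.save("top2.npy",d)
p,d=get_image("wrist");save("w2.png",p)
p,d=get_image("scene");save("s2.png",p)
# unit geometry, using points of network on fresh imgs
for c in ["top","scene"]:
  M=camera_model(c)
  for n,z in [("slot_mark",.06),("lock_mark",.06),("socket",.06)]:
    for r in spot_point(n,c)[:2]: print(c,n,round(r["score"],2),np.round(r["position"],1),ray_z(M,*r["position"],z).round(4))
print(manip.get_state()["contact_force"])
E
```

```text
top slot_mark 0.59 [361.7 219.9] [ 0.5633 -0.0758  0.06  ]
top lock_mark 0.56 [377.5 202.7] [ 0.6117 -0.1176  0.06  ]
top socket 0.8 [381.  220.9] [ 0.5621 -0.1282  0.06  ]
scene slot_mark 0.8 [269.5 297.2] [ 0.558  -0.0787  0.06  ]
scene lock_mark 0.86 [256.9 323. ] [ 0.61   -0.1235  0.06  ]
scene socket 0.61 [247.3 304. ] [ 0.5558 -0.1244  0.06  ]
[ 0.13702317  0.03176863 -1.15860984]
```

View pics/w2.png

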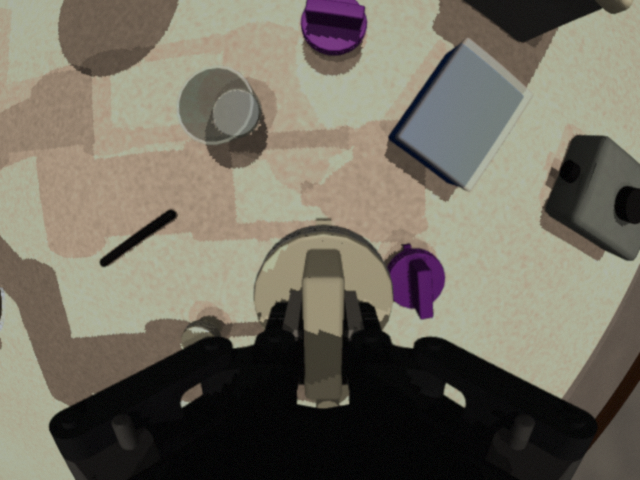

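View pics/s2.png

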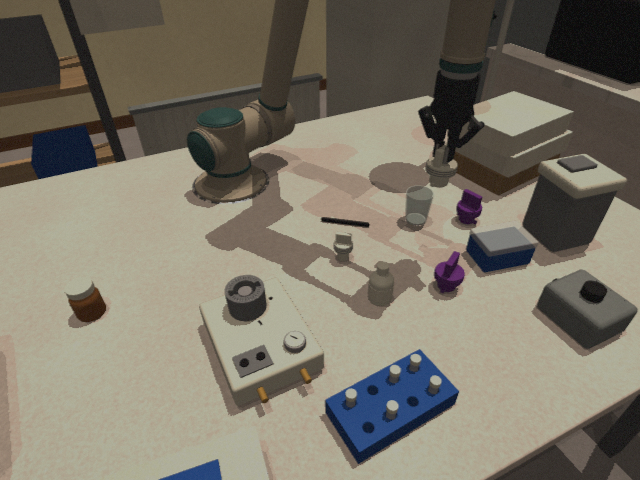

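>>> jog_arm:
  targets:
    - [0.008, [0.003, -0.03, 0], -0.037]
    - [0.008, [0.003, -0.055, 0], -0.037]
    - [0.008, [0.003, -0.06, 0], -0.037]
    - [0.008, [0.003, -0.06, 0], -0.037]
    - [0.008, [0.003, -0.06, 0], -0.037]
    - [0.008, [0.003, -0.06, 0], -0.037]
    - [0.008, [0.003, -0.06, 0], -0.037]
    - [0.008, [0.003, -0.06, 0], -0.037]
    - [0.008, [0.003, -0.045, 0], -0.037]
    - [0.008, [0.003, -0.029, 0], -0.037]

```text
clock: 6.58
position: [0.5659, -0.1979, 0.2703]
ee_rot: [-0.504, 0.504, -0.496, 0.497]
contact_force: [-0.9, 0.2, -0.3]
width: 0.0134
```

>>> jog_arm:
  targets:
    - [0.008, [0, 0, 0], 0]
    - [0.008, [0, 0, 0], 0]
    - [0.008, [0, 0, 0], 0]

```text
clock: 6.95
position: [0.5659, -0.194, 0.2705]
ee_rot: [0.505, -0.505, 0.495, -0.495]
contact_force: [0.4, 0.1, -0.8]
width: 0.0129
```

```bash
python3 - <<'E'
from h import *
s=manip.get_state();print(s["position"],s["qpos"],s["contact_force"])
M=camera_model("wrist");p,d=get_image("wrist");save("w3.png",p);np.save("w3.npy",d);print(np.array(M["world_from_camera"]).tolist())
for n in ["socket","slot_mark","lock_mark"]:
    for r in spot_point(n,"wrist")[:3]:print(n,r["score"],r["position"],fray_z(M,*r["position"],.06))
P,u,v=fpts(M,d,range(640),range(480))
k=(np.hypot(P[:,0]-.564,P[:,1]+.125)<.06)
for zl in [.07,.08,.09,.1,.105]:
  w=P[k&(P[:,2]>zl)&(P[:,2]<.13)];print(zl,len(w),cv2.minEnclosingCircle((w[:,:2]*1000).astype(np.float32)),np.percentile(w[:,2],[30,50,70,95]))
E
```

```text
[ 0.5659406  -0.19403952  0.27048357] [-4.46833040e-01  3.00223213e-01  1.41493189e+00  4.67601706e-04
  1.42652633e+00 -4.66380476e-01] [ 0.35060948  0.09470284 -0.79601159]
[[0.9998126341518541, -0.018611934667287774, -0.005319067424770582, 0.5637039266754189], [0.019356640096506193, 0.9631581083795223, 0.26823828725025983, -0.12766728802821362], [0.00013066944161815375, -0.2682909878298546, 0.9633379099645024, 0.3967989476203523], [0.0, 0.0, 0.0, 1.0]]
socket 0.67 [322.5, 146.3] [ 0.56360226 -0.12811392  0.06      ]
slot_mark 0.79 [320.7, 96.7] [ 0.56112717 -0.08294228  0.06      ]
lock_mark 0.95 [375.5, 140.3] [ 0.61116601 -0.12110973  0.06      ]
0.07 7304 ((562.3267822265625, -127.94935607910156), 37.493492126464844) [0.10378248 0.11035106 0.11113073 0.11216571]
0.08 7304 ((562.3267822265625, -127.94935607910156), 37.493492126464844) [0.10378248 0.11035106 0.11113073 0.11216571]
0.09 5454 ((562.3267822265625, -127.94935607910156), 37.493492126464844) [0.1102098  0.11089042 0.11139177 0.11227591]
0.1 5290 ((562.3267822265625, -127.94935607910156), 37.493492126464844) [0.11031242 0.11092582 0.11141443 0.11228629]
0.105 4582 ((562.3267822265625, -127.94935607910156), 37.493492126464844) [0.11065397 0.11107601 0.11151804 0.11233439]
```

View pics/w3.png

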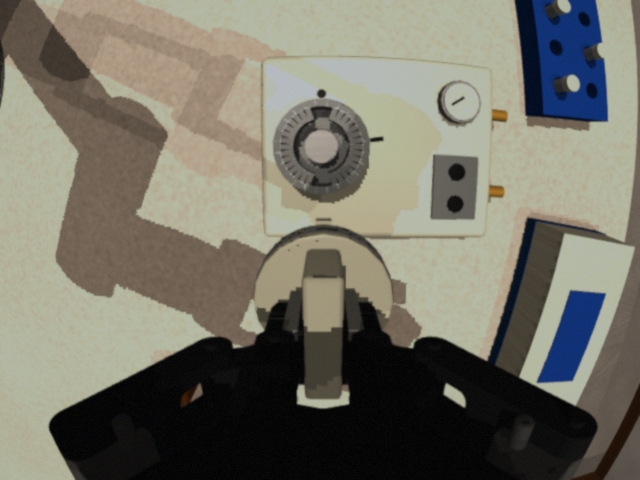

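```bash
python3 - <<'E'
from h import *
M=camera_model("wrist");d=np.load("w3.npy");p=cv2.imread("pics/w3.png")
P,u,v=fpts(M,d,range(640),range(480))
k=(P[:,2]>.055)&(P[:,2]<.065)&(P[:,0]>.49)&(P[:,0]<.75)&(P[:,1]>-.16)&(P[:,1]<-.03)
w=P[k];print(w[:,2].mean(),w[:,0].min(),w[:,0].max(),w[:,1].max())
# left edge (min x per y bin) & top edge (max y per x bin)
ys=np.arange(-.15,-.06,.004);L=[(y,w[abs(w[:,1]-y)<.002][:,0].min()) for y in ys];L=np.array(L);print("left edge slope deg",np.degrees(np.arctan(np.polyfit(L[:,0],L[:,1],1)[0])),L[:,1].mean())
xs=np.arange(.53,.71,.004);T=np.array([(x,w[abs(w[:,0]-x)<.002][:,1].max()) for x in xs]);print("top edge",np.degrees(np.arctan(np.polyfit(T[:,0],T[:,1],1)[0])),T[:,1].mean())
g=cv2.cvtColor(p,cv2.COLOR_BGR2GRAY)
for n,(a,b,c,e) in dict(dot=(312,84,330,101),dash=(368,132,386,147)).items():
    s=g[b:e,a:c];m=s<60;yy,xx=np.nonzero(m);print(n,m.sum(),xx.mean()+a,yy.mean()+b,fray_z(M,xx.mean()+a,yy.mean()+b,.061))
from scipy.optimize import least_squares
r=P[(P[:,2]>.1085)&(P[:,2]<.1135)&(np.hypot(P[:,0]-.5623,P[:,1]+.128)<.045)]
th=np.arctan2(r[:,1]+.128,r[:,0]-.5623);rr=np.hypot(r[:,1]+.128,r[:,0]-.5623)
o=[];i=[]
for a in np.arange(-np.pi,np.pi,.1):
    s=r[abs(th-a)<.05];q=rr[abs(th-a)<.05]
    if len(s): o.append(s[q.argmax()]);i.append(s[q.argmin()])
for n,s in(("out",o),("in",i)):
    s=np.array(s);f=least_squares(lambda t:np.hypot(s[:,0]-t[0],s[:,1]-t[1])-t[2],[.562,-.128,.03],loss="soft_l1",f_scale=.0005);print(n,f.x)
print(np.median(r[:,2]))
cv2.imwrite('pics/w3c.png',cv2.resize(p[80:210,255:400],None,fx=5,fy=4.6,interpolation=cv2.INTER_CUBIC))
E
```

```text
0.06066920509866449 0.5065411306430616 0.7269140655045623 -0.04062588341565035
left edge slope deg -1.022482794272237 0.5077579733793776
top edge 1.1603779471805138 -0.04269834883133985
dot 34 321.0882352941176 93.20588235294117 [ 0.56160856 -0.0803717   0.061     ]
dash 27 376.0 139.0 [ 0.61162671 -0.12045709  0.061     ]
out [ 0.5625963  -0.12834341  0.03701676]
in [ 0.56253837 -0.12832804  0.02169348]
0.11118181717802175
```

View pics/w3c.png

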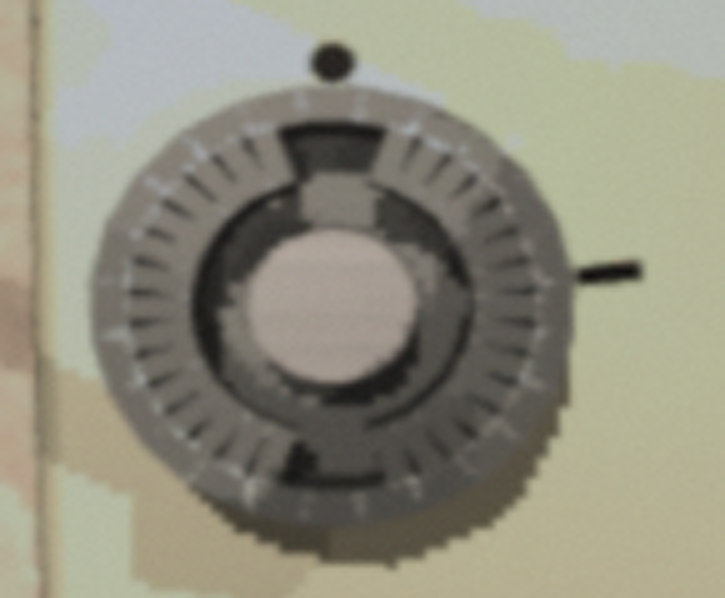

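```bash
python3 - <<'E'
from h import *
from scipy.optimize import least_squares
M=camera_model("wrist");d=np.load("w3.npy");s=manip.get_state();print(s["position"])
P,u,v=fpts(M,d,range(240,410),range(220,410))
t=np.array([.566,-.194])
k=np.hypot(P[:,0]-t[0],P[:,1]-t[1])<.045
h,e=np.histogram(P[k][:,2],bins=np.arange(.2,.32,.004));print([(round(a,3),b) for a,b in zip(e,h) if b>30])
zt=.198
w=P[k&(P[:,2]>zt+.078)&(P[:,2]<zt+.092)]
print("wing",len(w),w.min(0),w.max(0),np.median(w[:,2]))
for y in np.arange(-.22,-.165,.005):
    q=w[abs(w[:,1]-y)<.0025]
    if len(q)>3: print(round(y,3),q[:,0].min().round(4),q[:,0].max().round(4),(q[:,0].min()+q[:,0].max())/2, np.median(q[:,2]).round(4))
dr=P[k&(P[:,2]>zt+.044)&(P[:,2]<zt+.054)]
th=np.arctan2(dr[:,1]-t[1],dr[:,0]-t[0]);rr=np.hypot(dr[:,1]-t[1],dr[:,0]-t[0]);o=[]
for a in np.arange(0.3,np.pi-.3,.06):
    j=abs(th-a)<.03
    if j.sum(): o.append(dr[j][rr[j].argmax()])
o=np.array(o);print(len(o),np.median(dr[:,2]))
f=least_squares(lambda c:np.hypot(o[:,0]-c[0],o[:,1]-c[1])-.031,[*t],loss="soft_l1",f_scale=.0005);print("drum",f.x,np.abs(f.fun).mean())
A=np.c_[dr[:,:2]-t,np.ones(len(dr))];c=np.linalg.lstsq(A,dr[:,2],rcond=None)[0];print("plane",c)
E
```

```text
[ 0.56605286 -0.1944528   0.27053716]
[(np.float64(0.212), np.int64(74)), (np.float64(0.232), np.int64(192)), (np.float64(0.236), np.int64(122)), (np.float64(0.24), np.int64(192)), (np.float64(0.244), np.int64(572)), (np.float64(0.248), np.int64(5849)), (np.float64(0.252), np.int64(74)), (np.float64(0.256), np.int64(158)), (np.float64(0.26), np.int64(280)), (np.float64(0.264), np.int64(337)), (np.float64(0.268), np.int64(420)), (np.float64(0.272), np.int64(443)), (np.float64(0.276), np.int64(449)), (np.float64(0.28), np.int64(629)), (np.float64(0.284), np.int64(4943)), (np.float64(0.288), np.int64(790)), (np.float64(0.292), np.int64(394)), (np.float64(0.296), np.int64(772)), (np.float64(0.3), np.int64(1157)), (np.float64(0.304), np.int64(728)), (np.float64(0.308), np.int64(675)), (np.float64(0.312), np.int64(79))]
wing 6170 [ 0.54478952 -0.21907188  0.27600092] [ 0.5850983  -0.16875649  0.28999234] 0.28533523213411127
-0.22 0.5597 0.5718 0.565711754982284 0.2852
-0.215 0.5589 0.5725 0.5656631101022327 0.2855
-0.21 0.5586 0.5722 0.5654049650086376 0.2855
-0.205 0.5586 0.572 0.5653026641036797 0.2855
-0.2 0.5585 0.5732 0.5658212466894239 0.2855
-0.195 0.5585 0.5717 0.5650918033582017 0.2855
-0.19 0.5448 0.5851 0.5649439086693955 0.285
-0.185 0.5518 0.5782 0.5650332259141543 0.2853
-0.18 0.5579 0.572 0.5649742258421304 0.2855
-0.175 0.5579 0.5719 0.5648650307376104 0.2854
-0.17 0.5579 0.5718 0.5648115769629318 0.2844
43 0.24941295751665205
drum [ 0.56525273 -0.19382216] 9.695880033489294e-05
plane [ 0.00487069 -0.03495278  0.24963941]
```

>>> jog_arm:
  targets:
    - [0.008, [-0.0027, 0.02, 0], 0]
    - [0.008, [0, 0.025, 0], 0]
    - [0.008, [0, 0.0206, 0], 0]
    - [0.008, [0, 0, -0.02], 0]
    - [0.008, [0, 0, -0.03], 0]
    - [0.008, [0, 0, -0.02], 0]
    - [0.008, [0, 0, -0.01], 0]
    - [0.008, [0, 0, 0], 0]
    - [0.008, [0, 0, 0], 0]
    - [0.008, [0, 0, 0], 0]

```text
clock: 8.4
position: [0.5639, -0.1298, 0.1913]
ee_rot: [0.505, -0.504, 0.495, -0.496]
contact_force: [0.3, 0.2, -0.6]
width: 0.013
```

```bash
python3 - <<'E'
from h import *
s=manip.get_state();print(s["position"],s["contact_force"],s["clock"])
p,d=get_image("wrist");save("w4.png",p)
p,d=get_image("scene");save("s4.png",cv2.resize(p[220:380,160:360],None,fx=4,fy=3.7))
s=manip.get_state();print(s["position"],s["contact_force"],s["clock"])
E
```

```text
[ 0.56386374 -0.12983039  0.19130759] [ 0.26150654  0.24278025 -0.6250655 ] 8.4
[ 0.56365026 -0.12984254  0.19101811] [-0.30700229  0.41782145 -1.64454801] 8.5
```

View pics/s4.png

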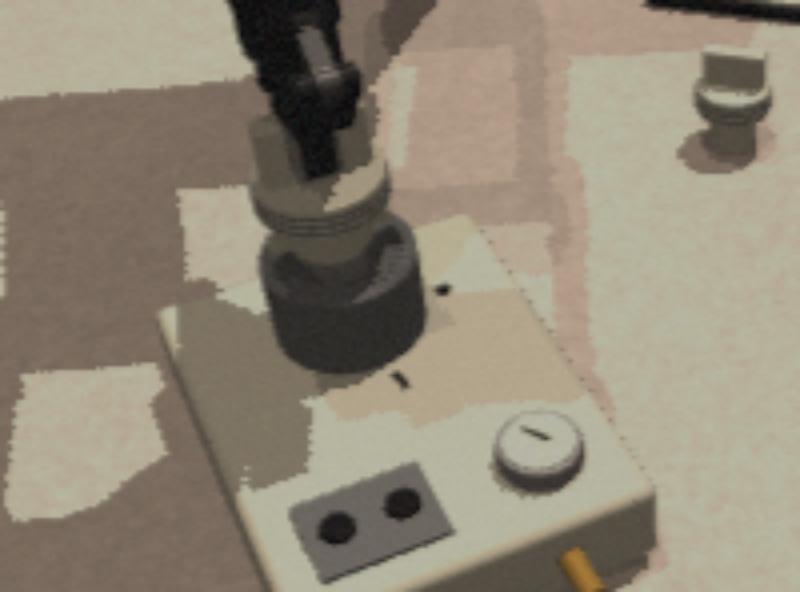

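View pics/w4.png

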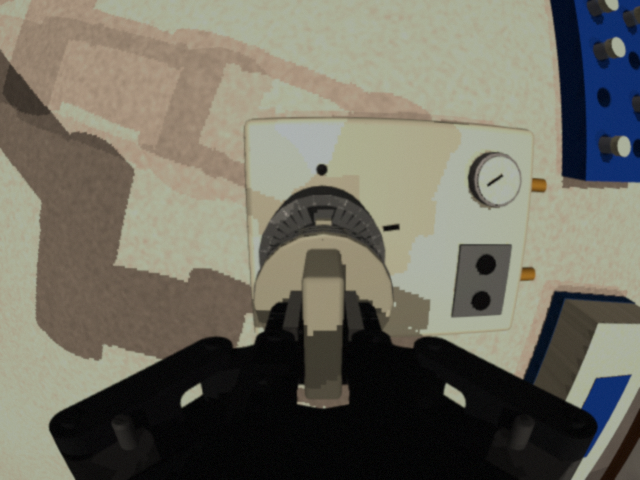

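>>> jog_arm:
  targets:
    - [0.008, [-0.0003, 0.0008, -0.003], 0]
    - [0.008, [0, 0, -0.004], 0]
    - [0.008, [0, 0, -0.003], 0]
    - [0.008, [0, 0, -0.002], 0]
    - [0.008, [0, 0, 0], 0]
    - [0.008, [0, 0, 0], 0]

```text
clock: 9.25
position: [0.5631, -0.1289, 0.1784]
ee_rot: [0.505, -0.504, 0.495, -0.496]
contact_force: [-0.2, 0.2, -1.9]
width: 0.0134
```

>>> jog_arm:
  targets:
    - [0.008, [0, 0, -0.001], 0]
    - [0.008, [0, 0, -0.001], 0]
    - [0.008, [0, 0, -0.001], 0]
    - [0.008, [0, 0, 0], 0]

```text
clock: 9.75
position: [0.563, -0.1289, 0.1752]
ee_rot: [-0.504, 0.505, -0.496, 0.495]
contact_force: [0.6, 0.4, -0.7]
width: 0.0129
```

>>> jog_arm:
  targets:
    - [0.008, [0, 0, -0.001], 0]
    - [0.008, [0, 0, -0.0005], 0]
    - [0.008, [0, 0, -0.0005], 0]
    - [0.008, [0, 0, 0], 0]

```text
clock: 10.25
position: [0.5631, -0.1289, 0.1734]
ee_rot: [0.505, -0.504, 0.495, -0.496]
contact_force: [-0.7, -0.5, -0.2]
width: 0.0133
```

>>> jog_arm:
  targets:
    - [0.008, [0, 0, -0.001], 0]
    - [0.008, [0, 0, -0.001], 0]
    - [0.008, [0, 0, -0.001], 0]
    - [0.008, [0, 0, 0], 0]

```text
clock: 10.75
position: [0.5631, -0.1289, 0.1704]
ee_rot: [0.505, -0.504, 0.495, -0.496]
contact_force: [0.0, -0.3, 1.6]
width: 0.0134
```

>>> jog_arm:
  targets:
    - [0.008, [0, 0, -0.002], 0]
    - [0.008, [0, 0, -0.002], 0]
    - [0.008, [0, 0, -0.002], 0]
    - [0.008, [0, 0, -0.002], 0]
    - [0.008, [0, 0, -0.002], 0]
    - [0.008, [0, 0, 0], 0]

```text
clock: 11.5
position: [0.5632, -0.129, 0.1609]
ee_rot: [0.505, -0.504, 0.495, -0.496]
contact_force: [-1.2, 0.6, 8.3]
width: 0.0132
```

>>> jog_arm:
  targets:
    - [0.008, [0, 0, -0.001], 0]
    - [0.008, [0, 0, -0.001], 0]
    - [0.008, [0, 0, -0.001], 0]
    - [0.008, [0, 0, 0], 0]

```text
clock: 12.0
position: [0.5632, -0.129, 0.1583]
ee_rot: [0.505, -0.504, 0.495, -0.496]
contact_force: [-2.0, 1.0, 8.6]
width: 0.0131
```

>>> jog_arm:
  targets:
    - [0.008, [0, 0, -0.001], 0]
    - [0.008, [0, 0, -0.001], 0]
    - [0.008, [0, 0, 0], 0]

```text
clock: 12.38
position: [0.5632, -0.129, 0.1566]
ee_rot: [0.505, -0.504, 0.495, -0.496]
contact_force: [-2.3, 0.9, 9.7]
width: 0.0132
```

>>> jog_arm:
  targets:
    - [0.008, [0, 0, -0.0005], 0]
    - [0.008, [0, 0, -0.0005], 0]
    - [0.008, [0, 0, 0], 0]

```text
clock: 12.75
position: [0.5632, -0.129, 0.1557]
ee_rot: [0.505, -0.504, 0.495, -0.496]
contact_force: [-1.9, 0.3, 10.3]
width: 0.0131
```

>>> jog_arm:
  targets:
    - [0.008, [0, 0, -0.0005], 0]
    - [0.008, [0, 0, -0.0005], 0]
    - [0.008, [0, 0, 0], 0]

```text
clock: 13.12
position: [0.5632, -0.129, 0.1548]
ee_rot: [0.505, -0.504, 0.495, -0.496]
contact_force: [-1.8, 1.1, 10.9]
width: 0.0134
```

>>> jog_arm:
  targets:
    - [0.008, [-0.0002, 0, -0.0005], 0]
    - [0.008, [0, 0, -0.0005], 0]
    - [0.008, [0, 0, 0], 0]

```text
clock: 13.5
position: [0.5632, -0.129, 0.1542]
ee_rot: [0.505, -0.504, 0.495, -0.496]
contact_force: [-2.7, 1.4, 12.3]
width: 0.0128
```

>>> jog_arm:
  targets:
    - [0.008, [0, 0, -0.0003], 0]
    - [0.008, [0, 0, 0], 0]

```text
clock: 13.75
position: [0.5632, -0.129, 0.1541]
ee_rot: [0.505, -0.504, 0.495, -0.496]
contact_force: [-2.4, 0.9, 13.7]
width: 0.0137
```

>>> jog_arm:
  targets:
    - [0.008, [0, 0, 0], -0.05]
    - [0.008, [0, 0, 0], -0.07]
    - [0.008, [0, 0, 0], -0.07]
    - [0.008, [0, 0, 0], -0.07]
    - [0.008, [0, 0, 0], 0]

```text
clock: 14.38
position: [0.5635, -0.1289, 0.1542]
ee_rot: [-0.436, 0.435, -0.556, 0.558]
contact_force: [-0.7, 1.0, 13.4]
width: 0.0129
```

```bash
cat > st.py <<'E'
from h import *
from scipy.spatial.transform import Rotation as R
s=manip.get_state();q=s["ee_rot"];m=R.from_quat([q[1],q[2],q[3],q[0]]).as_matrix()
print("jaw deg",np.degrees(np.arctan2(m[1,2],m[0,2])),s["position"],s["contact_force"],s["moment"],s["width"],s["qpos"][5])
E
python3 st.py
```

```text
jaw deg -13.892431191745072 [ 0.56350349 -0.12894833  0.15416985] [-0.68142441  0.95121966 13.44127614] [ 0.25067481  0.5096401  -0.07093081] 0.01294492063134527 -0.10312752294724192
```

>>> jog_arm:
  targets:
    - [0.008, [0, 0, 0], -0.07]
    - [0.008, [0, 0, 0], -0.08]
    - [0.008, [0, 0, 0], -0.08]
    - [0.008, [0, 0, 0], -0.08]
    - [0.008, [0, 0, 0], -0.07]
    - [0.008, [0, 0, 0], 0]

```text
clock: 15.12
position: [0.5633, -0.1285, 0.1541]
ee_rot: [-0.324, 0.322, -0.629, 0.629]
contact_force: [-2.7, 1.7, 14.0]
width: 0.0128
```

```bash
python3 st.py
```

```text
jaw deg -35.66795824872693 [ 0.56331069 -0.12847941  0.15413703] [-2.71402415  1.68485604 14.01687423] [ 0.47073949  0.56629953 -0.06375993] 0.012807330969018975 0.2768534406282202
```

>>> jog_arm:
  targets:
    - [0.008, [-0.0002, 0.0001, 0], -0.07]
    - [0.008, [0, 0, 0], -0.08]
    - [0.008, [0, 0, 0], -0.08]
    - [0.008, [0, 0, 0], -0.08]
    - [0.008, [0, 0, 0], -0.07]
    - [0.008, [0, 0, 0], 0]

```text
clock: 15.88
position: [0.5631, -0.128, 0.1541]
ee_rot: [0.199, -0.197, 0.679, -0.679]
contact_force: [-2.4, 3.5, 13.9]
width: 0.0129
```

```bash
python3 st.py
```

```text
jaw deg -57.44758546616378 [ 0.56306292 -0.12799009  0.1541448 ] [-2.36446584  3.47604035 13.94120419] [ 0.61033966  0.56234084 -0.01200357] 0.012936874922841768 0.6569333623821538
```

>>> jog_arm:
  targets:
    - [0.008, [0, 0, 0], -0.07]
    - [0.008, [0, 0, 0], -0.08]
    - [0.008, [0, 0, 0], -0.08]
    - [0.008, [0, 0, 0], -0.06]
    - [0.008, [0, 0, 0], -0.04]
    - [0.008, [0, 0, 0], 0]

```text
clock: 16.62
position: [0.5629, -0.1275, 0.1541]
ee_rot: [0.085, -0.083, 0.703, -0.701]
contact_force: [-3.9, 3.2, 13.6]
width: 0.013
```

```bash
python3 st.py
```

```text
jaw deg -76.34409954954269 [ 0.56289438 -0.12749085  0.15411501] [-3.87458776  3.15428258 13.64450534] [0.8877583  0.54405762 0.01318424] 0.0130213982563732 0.9866360813783724
```

>>> jog_arm:
  targets:
    - [0.008, [-0.0002, 0.0002, 0], -0.025]
    - [0.008, [0, 0, 0], -0.025]
    - [0.008, [0, 0, 0], 0]

```text
clock: 17.0
position: [0.5629, -0.1274, 0.1541]
ee_rot: [0.067, -0.066, 0.704, -0.703]
contact_force: [-3.6, 3.8, 14.4]
width: 0.0129
```

```bash
python3 st.py
```

```text
jaw deg -79.19336440799908 [ 0.56286803 -0.12735568  0.15408804] [-3.5937384   3.83489343 14.40159466] [0.81030413 0.42459089 0.06118987] 0.01289750519972821 1.0366653861759445
```

>>> jog_arm:
  targets:
    - [0.008, [0, 0, 0], -0.025]
    - [0.008, [0, 0, 0], -0.02]
    - [0.008, [0, 0, 0], 0]

```text
clock: 17.38
position: [0.5629, -0.1272, 0.1541]
ee_rot: [0.052, -0.05, 0.706, -0.705]
contact_force: [-2.4, 4.0, 14.2]
width: 0.0133
```

```bash
python3 st.py
```

```text
jaw deg -81.76042483731062 [ 0.56293704 -0.12718747  0.15414948] [-2.40643301  3.9705753  14.20408656] [0.85810469 0.48943268 0.19241142] 0.013259502519808054 1.0814269566109274
```

>>> jog_arm:
  targets:
    - [0.008, [0, 0, 0.001], 0]
    - [0.008, [0, 0, 0.001], 0]
    - [0.008, [0, 0, 0.001], 0]
    - [0.008, [0, 0, 0.001], 0]
    - [0.008, [0, 0, 0.001], 0]
    - [0.008, [0, 0, 0.001], 0]
    - [0.008, [0, 0, 0], 0]

```text
clock: 18.25
position: [0.5629, -0.1273, 0.1584]
ee_rot: [0.051, -0.05, 0.706, -0.704]
contact_force: [0.5, 5.0, 5.9]
width: 0.013
```

```bash
python3 st.py
```

```text
jaw deg -81.76742918542762 [ 0.56285224 -0.12728268  0.15840226] [0.48879889 5.02364703 5.87524729] [ 0.977485   -0.05932887  0.18011058] 0.012989867431440393 1.0814630781076022
```

>>> jog_arm:
  targets:
    - [0.008, [0, 0.0005, 0.0005], 0]
    - [0.008, [0, 0.0005, 0.0005], 0]
    - [0.008, [0, 0, 0.001], 0]
    - [0.008, [0, 0, 0], 0]
    - [0.008, [0, 0, 0], 0]

```text
clock: 18.88
position: [0.5628, -0.1272, 0.1602]
ee_rot: [0.051, -0.05, 0.706, -0.705]
contact_force: [2.3, 5.0, 5.6]
width: 0.013
```

```bash
python3 st.py
```

```text
jaw deg -81.77323632468578 [ 0.56276597 -0.12720658  0.16017585] [2.32720642 5.00127023 5.59978125] [ 1.13660706 -0.27991896  0.18824415] 0.012995118862666844 1.083323151589505
```

>>> jog_arm:
  targets:
    - [0.008, [-0.0002, 0.0003, 0.0005], 0]
    - [0.008, [0, 0, 0.0005], 0]
    - [0.008, [0, 0, 0], 0]
    - [0.008, [0, 0, 0], 0]

```text
clock: 19.38
position: [0.5627, -0.1272, 0.1607]
ee_rot: [0.051, -0.05, 0.705, -0.705]
contact_force: [3.5, 3.8, 1.9]
width: 0.0131
```

```bash
python3 st.py; python3 - <<'E'
from h import *
p,d=get_image("wrist");save("w5.png",p)
E
```

```text
jaw deg -81.77220708088815 [ 0.56270667 -0.12715544  0.16065182] [3.54906209 3.82040061 1.87384456] [ 0.95278091 -0.540977    0.1396286 ] 0.013078348694491863 1.0837331378216613
```

View pics/w5.png

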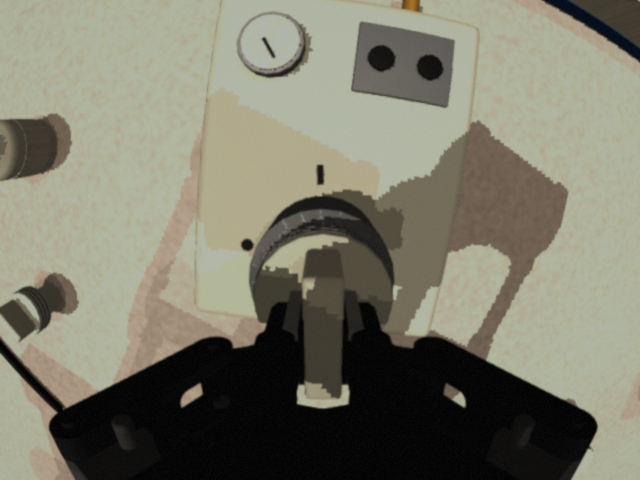

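>>> jog_arm:
  targets:
    - [0.03, [0, 0, 0], 0]
    - [0.06, [0, 0, 0], 0]
    - [0.06, [0, 0, 0], 0]
    - [0.06, [0, 0, 0], 0]
    - [0.06, [0, 0, 0.01], 0]
    - [0.06, [0, 0, 0.03], 0]
    - [0.06, [0, 0, 0.05], 0]
    - [0.06, [0, -0.04, 0.03], 0]
    - [0.06, [0, 0, 0], 0]
    - [0.06, [0, 0, 0], 0]

```text
clock: 20.68
position: [0.5617, -0.1669, 0.2808]
ee_rot: [0.05, -0.051, 0.706, -0.705]
contact_force: [0.5, 0.0, -0.3]
width: 0.0606
```

>>> jog_arm:
  targets:
    - [0.06, [-0.06, 0, 0], 0]
    - [0.06, [-0.03, 0, 0], 0]
    - [0.06, [0, 0, 0], 0]
    - [0.06, [0, 0, 0], 0]

```text
clock: 21.18
position: [0.4728, -0.1668, 0.2806]
ee_rot: [0.051, -0.051, 0.705, -0.705]
contact_force: [0.5, 0.9, 0.4]
width: 0.0603
```

```bash
python3 st.py; python3 - <<'E'
from h import *
M=camera_model("wrist");p,d=get_image("wrist");save("w6.png",p)
p2,_=get_image("scene");save("s6.png",p2)
P,u,v=fpts(M,d,range(640),range(480))
c=np.array([.5626,-.1283]);k=np.hypot(P[:,0]-c[0],P[:,1]-c[1])<.042
h,e=np.histogram(P[k][:,2],bins=np.arange(.05,.2,.003));print([(round(float(a),3),int(b)) for a,b in zip(e,h) if b>60])
zt=P[k][:,2].max();w=P[k&(P[:,2]>.165)&(P[:,2]<.19)]
print(len(w),cv2.minAreaRect((w[:,:2]*1000).astype(np.float32)),np.median(w[:,2]))
E
```

```text
jaw deg -81.72914136539995 [ 0.47284312 -0.16680594  0.28064021] [0.53162683 0.87800358 0.38977234] [-0.04746468  0.06494377  0.01036168] 0.06029979380517948 0.9479902701447768
[(0.059, 438), (0.107, 78), (0.11, 1010), (0.134, 110), (0.137, 2533), (0.14, 1096), (0.173, 1236), (0.176, 484)]
1812 ((563.6365966796875, -128.57765197753906), (49.35994338989258, 14.562362670898438), 7.982917308807373) 0.17548097680886843
```

View pics/w6.png

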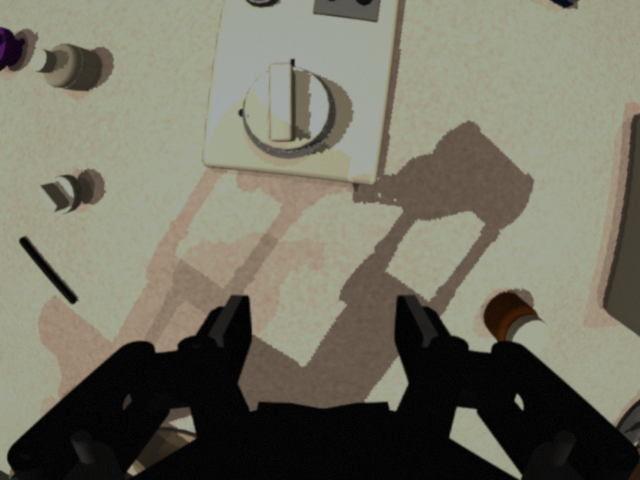

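View pics/s6.png

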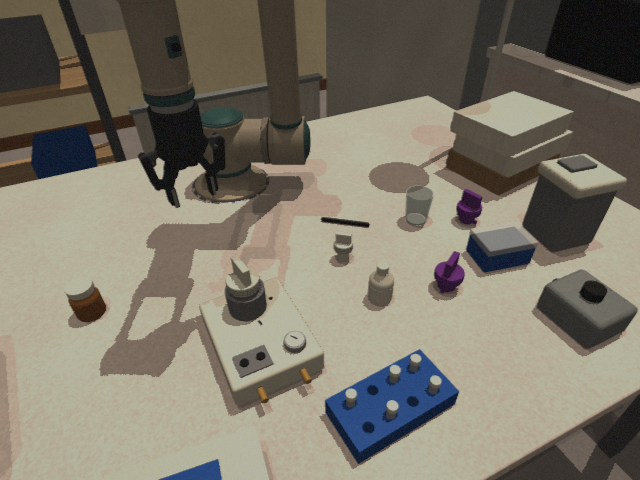

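```bash
python3 -c "
from h import *
print(sign_off())"
```

```text
the job is handed in; nothing more can be done
None
```

The large white cartridge is seated, turned to its stop and released in the bayonet socket. I handed the job in at about 21 s on the robot's clock, within the 72 s limit; sign-off gives no verdict.

- **Insertion:** I gripped the wing and lined the cartridge up with the slots from the wrist camera's depth picture. I pressed it to the floor in steps of 2 mm or less. The highest press I read was about 14 N, roughly 15 N after correcting for the sensor's offset. It then turned clockwise about 82°, until the turning moment rose, and the spring lifted it about 6.5 mm before I let go.
- **Final position:** After letting go, the wing points at the dash, about 83° from the slots. The foot is at 0.0905 m, about 20.5 mm below the rim as expected when locked. The cartridge axis is within about 1 mm of the socket axis.
- **Surroundings:** The gripper reads no contact. In the last pictures, the small cartridge, bottle, jar, beaker and purple look-alikes stand where they were.
- **Checks that fell short:** While I was easing up, the gripper still read side forces of up to about 5 N. They stayed at about 4 to 5 N despite shifting it about 1.3 mm; I let go with them still present. I inferred the clamping force from the height and angle; I did not measure it directly.

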